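Air the slide packs under the extraction hood

ROBOT

A 7-joint arm with a two-finger parallel gripper is mounted at the origin on a cart in front of the work surface, level with it; the furniture and walls round the work are solid. World frame = base frame: x ahead of the robot, y to its left, z up, the work surface at z = 0. Lengths are in mm, angles in rad, forces in N, time in s.
With the tool pointing down it reaches from about 400 to 875 mm from the base axis. Payload 4.4 kg.
Tool frame: the origin (TCP) lies at the very end of the fingers, on their centre line; the grasp point (between the pads) lies 19 mm behind it; z points along the fingers, y is the line along which they close (so a half turn about z gives the same grasp; the last joint's range is limited). The gripper opens to 85 mm and grips with 20 to 120 N. Pads are 22 mm wide; open, the fingers measure 114 mm over their backs; the gripper's body (76 mm by 85 mm) begins 54 mm behind the grasp point. The pads swing forward as they close: fully open they stand 13 mm farther back than shut.
Start: joints at [-1.194, 0.628, 0.038, 1.517, -0.027, 0.996, -0.02], TCP at [278.485, 587.336, 231.313] pointing down, gripper open.
Joint ranges: [-3.06, 3.06], [-0.37, 2.12], [-1.25, 1.32], [0.18, 2.47], [-1.1, 4.24], [0.23, 1.98], [-2.94, 2.94]. Speed limits (rad/s): [2.57, 2.57, 3.14, 3.14, 3.14, 3.14, 3.14].

INTERFACE

Orientations are given as [roll, pitch, yaw] about the fixed x, y, z axes, in that order (R = Rz(yaw) Ry(pitch) Rx(roll)).
In Python, from cell import read_state, get_image, camera_info, finish_job gives the robot as it stands.
- The arm moves only by the tool play_rows, never from a script. Its argument "deltas" is one flat list of numbers, 7 for each row, row after row: the shift along the tool's x, y, z in mm, then the turn, a rotation vector about the tool's x, y, z in rad, then the opening, from 0 (shut) to 1 (fully open). In form: [dx, dy, dz, ax, ay, az, grip, dx, dy, dz, ax, ay, az, grip, ...]. A call has 1 to 10 rows; each row is the pose to reach, as a shift and turn from the pose commanded when the call began, along the tool's axes at that moment; what a row does not reach only later rows make up. A row lasts 1/8 s, in which the tool goes at most 62.5 mm and 10.7 degrees, less where a joint would pass 70% of its speed; a pose out of reach is approached as far as the arm can. A call with a gripper value outside its range is refused whole. The fingers move at their own pace and stop on an object; the grip force is fixed at half the most. Time passes only in rows, so rows that repeat a pose let the fingers close. It gives the time, the measured TCP pose, the force, the opening and the grip force at its end, in the units of the state.
- read_state(): the state, without advancing time (a new reading comes with each control period).
- get_image(name): name is "scene" or "top"; returns the picture (400x640x3 uint8, red, green, blue); there is no depth.
- camera_info(name): a dict with "fx", "fy", "cx", "cy" (pixels), "T" (4x4, takes a point from camera to world coordinates). Camera axes: x right, y down, z forward; pixel columns grow to the right and rows downward; lengths in mm; the calibration is good to about 2 mm. A picture is of the moment at which its call begins. camera_info takes no time and is no camera call.
- finish_job(): hands the job in; it is judged then, once.
The state is a dict: "clock": time; "qpos": joint angles; "qd": joint speeds; "tau": joint torques, N m; "eef_pos": TCP position; "tool_rot": TCP orientation; "force": force on the tool from outside, world axes, zero at the start; "torque": the same for the moment, N m; "width": finger opening in mm; "gripper_force": force on a finger pad.
Only numpy, scipy, OpenCV 4.12 (cv2) and the standard library are available. Lean on these libraries where they do the work, as an engineer would, in place of code of your own. Each camera call takes 0.05 s, during which the arm holds its last target. There are 200 camera calls.

TASK

The packs of freshly mounted slides must air under the extraction hood. Shut the suction cock (handle across its pipe, against its stop), swing the hood to the right until no part of it is over the steel tray, and move every slim white slide pack from the grey pocket tray into the steel tray, each lying on its floor, leaving the canister and the small bottle in their pockets. When all the packs lie in the steel tray, swing the hood back so that it hangs centred over the tray, and only then open the cock again fully, handle along its pipe against the stop; put right any pack that gets knocked out of place, and leave the beaker and the wash bottle where they are.

Things in the scene. Friction and masses are not known exactly. Their poses are not given: they have to be found in the camera images.
- station: fixed extraction station: an open steel tray, 220 (x) x 190 mm (y) outside, walls 5 mm thick and 14 mm high, floor 5 mm above the worktop; origin at the worktop under the tray's centre, x and y along the tray's sides. A column (34 mm diameter, foot 84 mm diameter) stands 190 mm from the tray's centre along +x, to z = 0.21, and carries the hood arm.
- tray_in (a point): centre of the tray's floor (5 mm above the worktop)
- hood_hinge (a point): point on the vertical axis of the hood arm, on the column, 0.22 m above the worktop
- hood_grip (a point): middle of the upright round black grip on top of the hood, 20 to 25 mm in diameter, free height 44 mm (z from 0.244 to 0.288), 190 mm from the hinge axis; it moves with the arm; pinch it from above, from any direction, or push it
- hood_mouth (a point): centre of the mouth (lower rim, 108 mm in diameter, 0.152 m above the worktop) of the white funnel-shaped hood at the end of the arm, straight below hood_grip; packs in the tray lie well below it
- hood_arm (a joint): angle of the hood arm about the vertical hinge: 0 = hood exactly over the tray's centre, growing as the hood swings to the robot's right (counter-clockwise seen from above, towards the station's -y); range -0.5 to 1.5; stiff enough (about 1 N at the grip) to stay where it is left. From about 0.95 up no part of the hood is over the tray.
- valve: fixed suction cock: a steel pipe (18 mm) comes up from one flange in the worktop, runs 110 mm along the body's y axis at z = 0.055 and goes down to another; a brass ball valve in its middle. Origin at the worktop under the valve.
- cock_axis (a point): point on the vertical turning axis of the cock's handle, at the handle's mid height, 0.10 m above the worktop
- cock_end (a point): middle of the handle's grip, 65 mm from the axis, at mid height. The handle is a level bar on top of the valve; its black rubber grip is 17 mm wide, 16 mm high and reaches from 32 to 84 mm from the axis
- cock (a joint): angle of the cock's handle: 0 = shut (hard stop; handle across the pipe, pointing away from the robot, along the valve's +x), 1.57 = open (hard stop; handle along the pipe, pointing to the robot's left, along the valve's +y); turns counter-clockwise from above as it opens; friction about 2 N at the grip, stays where it is left; may be pushed with the fingertips or pinched
- crate: fixed grey pocket tray, 212 x 212 x 15 mm high, with 2 x 3 pockets, 94 mm long (x) by 44 mm wide (y) and 10 mm deep (floor 5 mm above the worktop), centres at x = -50.5 and +50.5 mm, y = -73, 0 and +73 mm; origin at the worktop under its centre
- pack_1_mid (a point): middle of a slide pack: slim white carton of micro slides, 31 (x) x 82 (y) x 29 mm (z), about 0.19 kg, long axis y. Two to four packs are present. Each starts lying in any one pocket of the pocket tray, long axis along the pocket, proud of the tray's top by 19 mm. Its middle is 14.5 mm above what it lies on (15.5 mm if it has rolled onto its side, which does not matter).
- pack_2_mid (a point): middle of a slide pack: slim white carton of micro slides, 31 (x) x 82 (y) x 29 mm (z), about 0.19 kg, long axis y. Two to four packs are present. Each starts lying in any one pocket of the pocket tray, long axis along the pocket, proud of the tray's top by 19 mm. Its middle is 14.5 mm above what it lies on (15.5 mm if it has rolled onto its side, which does not matter).
- pack_3_mid (a point): middle of a slide pack: slim white carton of micro slides, 31 (x) x 82 (y) x 29 mm (z), about 0.19 kg, long axis y. Two to four packs are present. Each starts lying in any one pocket of the pocket tray, long axis along the pocket, proud of the tray's top by 19 mm. Its middle is 14.5 mm above what it lies on (15.5 mm if it has rolled onto its side, which does not matter).
- pack_4_mid (a point): middle of a slide pack: slim white carton of micro slides, 31 (x) x 82 (y) x 29 mm (z), about 0.19 kg, long axis y. Two to four packs are present. Each starts lying in any one pocket of the pocket tray, long axis along the pocket, proud of the tray's top by 19 mm. Its middle is 14.5 mm above what it lies on (15.5 mm if it has rolled onto its side, which does not matter).
- canister: screw-top canister, 40 mm in diameter, 59 mm tall, standing in any one pocket of the pocket tray; stays there; origin at the centre of its underside
- oil: small bottle, 24 mm in diameter, 57 mm tall, standing in any one pocket of the pocket tray; stays there; origin at the centre of its underside
- wash_bottle: squeeze bottle, 67 x 120 x 193 mm, at the back; a bystander, origin at its underside
- beaker: glass beaker, 53 mm in diameter, 67 mm tall, to the right of the station; a bystander, origin at its underside; the hood passes above it
There are look-alikes about, which are no part of the job. Leave any green or orange look-alike of the part that bears pack_3_mid alone. Leave any green look-alike of the canister alone.

How it is judged (in metres and radians):
On the way, in this order (a step that is already met when the one before it is completed fails the run):
1. the cock is shut (value of joint cock below 0.12 rad), for 0.2 s.
2. the hood is swung clear of the tray with the cock shut (value of joint cock below 0.12 rad and horizontal distance between hood_mouth and tray_in above 0.165 m), for 0.2 s.
3. all the slide packs lie in the steel tray, hood still clear and cock shut (all of step 2 and x of pack_1_mid in the frame of station between -0.092 and 0.092 m and y of pack_1_mid in the frame of station between -0.08 and 0.08 m and z of pack_1_mid in the frame of station between 0.01 and 0.032 m and angle between pack_1_mid's own y axis and vertical between 1.37 and 1.77 rad and x of pack_2_mid in the frame of station between -0.092 and 0.092 m and y of pack_2_mid in the frame of station between -0.08 and 0.08 m and z of pack_2_mid in the frame of station between 0.01 and 0.032 m and angle between pack_2_mid's own y axis and vertical between 1.37 and 1.77 rad and x of pack_3_mid in the frame of station between -0.092 and 0.092 m and y of pack_3_mid in the frame of station between -0.08 and 0.08 m and z of pack_3_mid in the frame of station between 0.01 and 0.032 m and angle between pack_3_mid's own y axis and vertical between 1.37 and 1.77 rad and x of pack_4_mid in the frame of station between -0.092 and 0.092 m and y of pack_4_mid in the frame of station between -0.08 and 0.08 m and z of pack_4_mid in the frame of station between 0.01 and 0.032 m and angle between pack_4_mid's own y axis and vertical between 1.37 and 1.77 rad), for 0.2 s.
4. the hood is back, centred over the tray, with the cock still shut (value of joint cock below 0.12 rad and horizontal distance between hood_mouth and tray_in below 0.03 m), for 0.2 s.
5. the cock is open (value of joint cock above 1.45 rad), for 0.2 s.
At the end, for the whole second after the job is handed in: Cock open (above 1.45 rad); hood mouth within 30 mm of the tray's centre seen from above; every slide pack present lies on the steel tray's floor, long axis level within 0.2 rad, its middle within 92 x 80 mm of the centre; canister and small bottle upright in the pocket tray (value of joint cock above 1.45 rad and horizontal distance between hood_mouth and tray_in below 0.03 m and x of pack_1_mid in the frame of station between -0.092 and 0.092 m and y of pack_1_mid in the frame of station between -0.08 and 0.08 m and z of pack_1_mid in the frame of station between 0.01 and 0.032 m and angle between pack_1_mid's own y axis and vertical between 1.37 and 1.77 rad and x of pack_2_mid in the frame of station between -0.092 and 0.092 m and y of pack_2_mid in the frame of station between -0.08 and 0.08 m and z of pack_2_mid in the frame of station between 0.01 and 0.032 m and angle between pack_2_mid's own y axis and vertical between 1.37 and 1.77 rad and x of pack_3_mid in the frame of station between -0.092 and 0.092 m and y of pack_3_mid in the frame of station between -0.08 and 0.08 m and z of pack_3_mid in the frame of station between 0.01 and 0.032 m and angle between pack_3_mid's own y axis and vertical between 1.37 and 1.77 rad and x of pack_4_mid in the frame of station between -0.092 and 0.092 m and y of pack_4_mid in the frame of station between -0.08 and 0.08 m and z of pack_4_mid in the frame of station between 0.01 and 0.032 m and angle between pack_4_mid's own y axis and vertical between 1.37 and 1.77 rad and x of canister in the frame of crate between -0.1 and 0.1 m and y of canister in the frame of crate between -0.1 and 0.1 m and z of canister in the frame of crate between -0.002 and 0.02 m and angle between each of canister, oil's own z axis and vertical below 0.2 rad and x of oil in the frame of crate between -0.1 and 0.1 m and y of oil in the frame of crate between -0.1 and 0.1 m and z of oil in the frame of crate between -0.002 and 0.02 m); the robot touches nothing.
It fails at once if the wash bottle or the beaker is moved by more than 30 mm (distance of any of wash_bottle, beaker from where it was at the start of the episode above 0.03 m).
Of pack_1, pack_2, pack_3, pack_4 only 2 to 4 are there at a start; the rules pass over those that are not, and their reading is None.
At some moment in a run one of pack_1, pack_2, pack_3, pack_4 may be knocked a few centimetres aside while the robot is not near it.
It also fails if it takes over 210 s, if anything falls off the work surface, if the arm or the gripper's body presses on something with over 40 N, if the wrist force passes 120 N, or if a joint passes its speed limit or range.

## Working session

There is one attempt and no reset: what is moved stays moved. The work goes in short steps, Python scripts to look and compute and a tool call to move; the robot and the scene stay as the last step left them, time stands still between calls to the robot, and variables do not carry over. Pictures are saved under pics/ and viewed, at most 14 in all, crops included, and the job is handed in when it is done.

Besides the shell and the picture viewer there is one more tool, called as name(argument=value, ...) on one line, values as JSON. play_rows: Moves the arm, as the interface text tells. Its arguments: {"type":"object","properties":{"deltas":{"type":"array"}},"required":["deltas"]}

```bash
mkdir -p pics; cat > h.py <<'E'
import numpy as np, cv2
from cell import *
def save(n,f,crop=None,s=1):
    im=get_image(n)[:,:,::-1]
    if crop: x0,y0,x1,y1=crop; im=im[y0:y1,x0:x1]
    cv2.imwrite('pics/'+f,cv2.resize(im,None,fx=s,fy=s,interpolation=cv2.INTER_CUBIC))
def ray(n,u,v):
    c=camera_info(n);T=np.array(c['T']);d=T[:3,:3]@[(u-c['cx'])/c['fx'],(v-c['cy'])/c['fy'],1]
    return T[:3,3],d
def atz(n,u,v,z):
    o,d=ray(n,u,v);return (o+d*(z-o[2])/d[2]).round(1)
def tri(p,q):
    o,d=ray('scene',*p);a,b=ray('top',*q)
    s=np.linalg.lstsq(np.c_[d,-b],a-o,rcond=None)[0]
    return ((o+d*s[0]+a+b*s[1])/2).round(1), np.linalg.norm(o+d*s[0]-a-b*s[1]).round(1)
def proj(n,p):
    c=camera_info(n);T=np.array(c['T']);q=T[:3,:3].T@(np.array(p)-T[:3,3]);return (c['fx']*q[0]/q[2]+c['cx']).round(1),(c['fy']*q[1]/q[2]+c['cy']).round(1)
E
python3 - <<'E'
from h import *
save('scene','s0.png',s=1.25);save('top','t0.png',s=1.25)
for n in('scene','top'):
    c=camera_info(n);print(n,c['fx'],np.array(c['T']).round(2).tolist())
s=read_state();print(s['eef_pos'],s['tool_rot'],s['clock'],s['width'])
E
```

```text
scene 484.286956822215 [[-0.64, -0.45, 0.62, -502.85], [-0.77, 0.38, -0.52, 1004.59], [0.0, -0.81, -0.59, 1164.97], [0.0, 0.0, 0.0, 1.0]]
top 435.39050336787255 [[0.03, -0.99, 0.15, 366.93], [-1.0, -0.02, 0.01, 138.91], [-0.01, -0.15, -0.99, 1418.94], [0.0, 0.0, 0.0, 1.0]]
[278.22711887 586.84371385 230.49310619] [-3.13993654e+00  2.67865459e-05  2.69885521e+00] 0.1 85.10208209010122
```

View pics/s0.png

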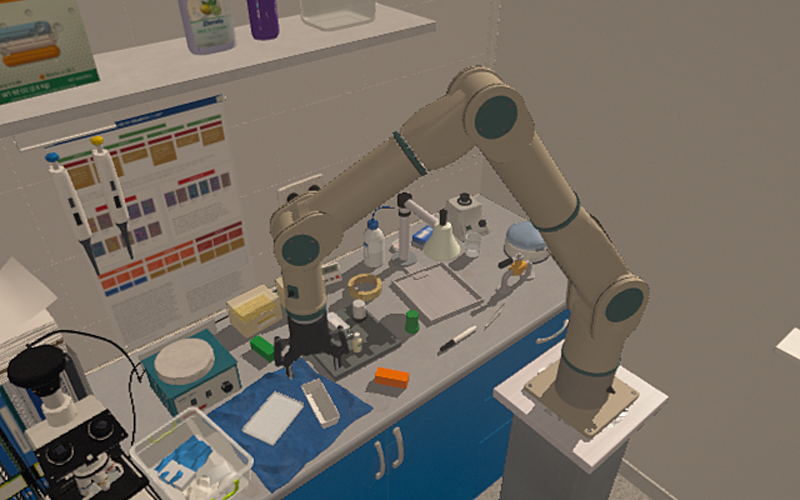

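View pics/t0.png

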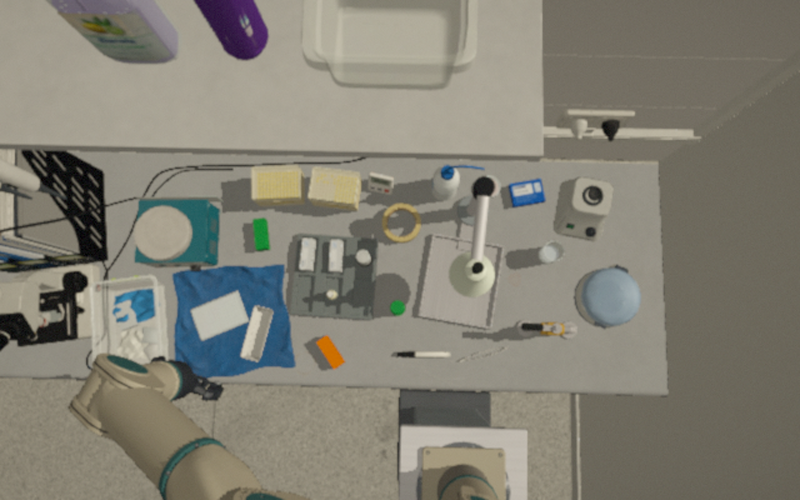

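The scene picture shows the crate at about (350,340), the tray at (437,290), the hood at (443,240) and the cock at (515,265). In the top picture there are white packs in the crate at (307,254) and (336,254), the canister at (363,257) and the oil at (332,295). Pack look-alikes are green at (261,235), orange at (330,352), a white slab at (219,316) and an open white box at (256,333), all outside the crate. The canister look-alike is green at (397,308). I choose the two white packs in the crate and check them in a crop.

```bash
python3 - <<'E'
from h import *
a=get_image('top')[180:300,220:480,::-1]
b=get_image('scene')[150:300,220:440,::-1]
a=cv2.resize(a,(780,360),interpolation=cv2.INTER_CUBIC)
cv2.imwrite('pics/c0.png',a)
cv2.imwrite('pics/c1.png',cv2.resize(b,(792,540),interpolation=cv2.INTER_CUBIC))
E
```

```text
(no output)
```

View pics/c0.png

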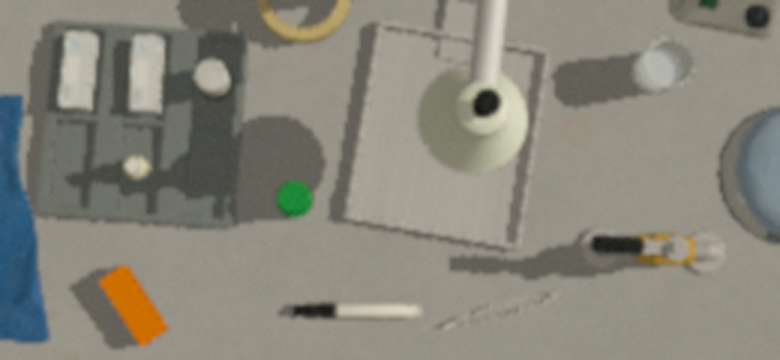

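View pics/c1.png

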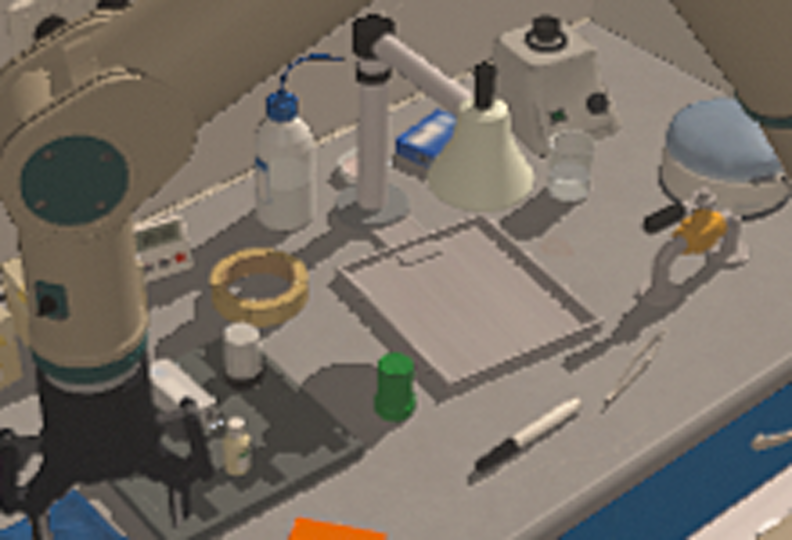

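Crop c0 shows just two white packs, lying in the crate's far pockets at (78,70) and (147,75). The canister is at (212,77) and the oil at (137,166). The tray corners are (380,25), (548,50), (518,247) and (345,218), the hood grip is at (487,103) and the cock's handle runs from (592,244) to (680,248). Crop c1 shows the grip top at (484,68), the tray corners and the cock grip at (665,215).

```bash
python3 - <<'E'
from h import *
T=lambda u,v:(220+u/3,180+v/3); S=lambda u,v:(220+u/3.6,150+v/3.6)
print('griptop',tri(S(484,68),T(487,103)))
c=[atz('top',*T(*p),14) for p in((380,25),(548,50),(518,247),(345,218))];print('tray',c,np.mean(c,0))
k=[atz('scene',*S(*p),14) for p in((338,268),(482,218),(603,322),(447,394))];print('trayS',k,np.mean(k,0))
print('handle tip',atz('top',*T(592,244),100),'blackend',atz('top',*T(642,245),100),'axis?',atz('top',*T(682,248),100))
print('tri blackgrip',tri(S(663,217),T(616,244)))
print('flanges',atz('top',*T(590,245),5),atz('top',*T(707,250),5))
print('canister top',tri(S(242,333),T(212,75)),'oil',tri(S(236,426),T(137,165)))
c=[atz('top',*T(*p),15) for p in((55,24),(245,35),(232,226),(38,214))];print('crate',c,np.mean(c,0))
for p in [((62,31),(98,33),(93,110),(58,107)),((132,35),(165,37),(162,115),(129,112))]:
  c=[atz('top',*T(*q),34) for q in p];print('pack',c,np.mean(c,0))
print('pack1 scene', [atz('scene',*S(*q),34) for q in((152,365),(165,360),(213,400),(200,407))])
print('beaker',atz('top',*T(658,70),20),'wash',atz('top',446/1.25,180/1.25,100),'column',atz('top',*T(487,16),220))
E
```

```text
griptop (array([517.9,   1.5, 286. ]), np.float64(1.3))
tray [array([636.6,  85.4,  14. ]), array([613.4, -98. ,  14. ]), array([399.7, -66.1,  14. ]), array([425.6, 118.8,  14. ])] [518.825  10.025  14.   ]
trayS [array([637. ,  88.3,  14. ]), array([604.4, -90.9,  14. ]), array([393.9, -64.2,  14. ]), array([415.1, 131.9,  14. ])] [512.6    16.275  14.   ]
handle tip [ 402.6 -127.4  100. ] blackend [ 402.9 -177.3  100. ] axis? [ 401.  -217.1  100. ]
tri blackgrip (array([ 403. , -151.2,  101.6]), np.float64(0.4))
flanges [ 404.1 -144.5    5. ] [ 402.  -269.4    5. ]
canister top (array([569.7, 262.9,  61.9]), np.float64(0.5)) oil (array([474.4, 339.5,  53.4]), np.float64(2.8))
crate [array([628.7, 441.2,  15. ]), array([621.6, 232.6,  15. ]), array([413.9, 239.4,  15. ]), array([421.2, 447.9,  15. ])] [521.35  340.275  15.   ]
pack [array([617.6, 429.1,  34. ]), array([616.4, 390.1,  34. ]), array([532.6, 391.2,  34. ]), array([534.9, 428.9,  34. ])] [575.375 409.825  34.   ]
pack [array([615.1, 353.2,  34. ]), array([613.8, 317.5,  34. ]), array([529.1, 317.1,  34. ]), array([531.5, 352.5,  34. ])] [572.375 335.075  34.   ]
pack1 scene [array([614.5, 340.7,  34. ]), array([612.5, 326.7,  34. ]), array([535.6, 324.4,  34. ]), array([535.5, 339.6,  34. ])]
beaker [ 593.4 -215.7   20. ] wash [761.9  59.6 100. ] column [608.1  -6.4 220. ]
```

```bash
cat >> h.py <<'E'
from scipy.spatial.transform import Rotation as Ro
def rows(*tg):
    "targets x,y,z,yaw(tool down),n,opening -> tool deltas from measured pose, n interpolated rows from previous target"
    s=read_state();R0=Ro.from_euler('xyz',s['tool_rot']);p0=np.array(s['eef_pos']);p=p0;y=s['tool_rot'][2];out=[]
    for x_,y_,z_,yaw,n,g in tg:
        q=np.array([x_,y_,z_],float);yw=yaw+2*np.pi*round((y-yaw)/2/np.pi)
        for i in range(1,n+1):
            d=R0.inv().apply(p+(q-p)*i/n-p0);r=(R0.inv()*Ro.from_euler('xyz',[np.pi,0,y+(yw-y)*i/n])).as_rotvec()
            out.append([*d.round(0),*r.round(2),g])
        p,y=q,yw
    print(len(out),', '.join(' '.join([f'{v:g},' for v in o]) for o in out).replace(',,',',').rstrip(','))
E
python3 - <<'E'
from h import *
rows((330,400,300,2.2,5,1),(420,50,300,1.57,7,.4),)
rows((330,400,300,2.2,5,1),(420,50,300,1.57,7,.4),(403,-150,180,1.57,5,.4),(403,-150,85,1.57,3,.4))
E
```

```text
12 -25, -29, -14, -0, 0, 0.1, 1, -51, -59, -28, -0, 0, 0.2, 1, -76, -88, -41, -0, 0, 0.3, 1, -101, -118, -55, -0, 0, 0.4, 1, -127, -147, -69, -0, 0, 0.5, 1, -160, -187, -69, -0, 0, 0.59, 0.4, -193, -226, -69, -0, 0, 0.68, 0.4, -226, -266, -69, -0, 0, 0.77, 0.4, -259, -306, -69, -0, 0, 0.86, 0.4, -292, -345, -69, -0, 0, 0.95, 0.4, -325, -385, -69, -0, 0, 1.04, 0.4, -358, -425, -69, -0, 0, 1.13, 0.4
20 -25, -29, -14, -0, 0, 0.1, 1, -51, -59, -28, -0, 0, 0.2, 1, -76, -88, -41, -0, 0, 0.3, 1, -101, -118, -55, -0, 0, 0.4, 1, -127, -147, -69, -0, 0, 0.5, 1, -160, -187, -69, -0, 0, 0.59, 0.4, -193, -226, -69, -0, 0, 0.68, 0.4, -226, -266, -69, -0, 0, 0.77, 0.4, -259, -306, -69, -0, 0, 0.86, 0.4, -292, -345, -69, -0, 0, 0.95, 0.4, -325, -385, -69, -0, 0, 1.04, 0.4, -358, -425, -69, -0, 0, 1.13, 0.4, -372, -462, -45, -0, 0, 1.13, 0.4, -386, -500, -21, -0, 0, 1.13, 0.4, -400, -537, 3, -0, 0, 1.13, 0.4, -414, -575, 27, -0, 0, 1.13, 0.4, -428, -612, 51, -0, 0, 1.13, 0.4, -428, -612, 83, -0, 0, 1.13, 0.4, -428, -612, 115, -0, 0, 1.13, 0.4, -428, -612, 146, -0, 0, 1.13, 0.4
```

play_rows(deltas=[-76,-88,-41,0,0,0.18,1,-101,-118,-55,0,0,0.36,1,-127,-147,-69,0,0,0.5,1,-160,-187,-69,0,0,0.59,0.4,-193,-226,-69,0,0,0.68,0.4,-226,-266,-69,0,0,0.77,0.4,-259,-306,-69,0,0,0.86,0.4,-292,-345,-69,0,0,0.95,0.4,-325,-385,-69,0,0,1.04,0.4,-358,-425,-69,0,0,1.13,0.4])

```text
clock: 1.45
eef_pos: [420.1, 48.4, 300.5]
tool_rot: [3.141, -0.0, 1.566]
force: [0.1, 0.7, -0.3]
width: 33.8
gripper_force: 0.0
```

```bash
python3 - <<'E'
from h import *
s=read_state();print(s['eef_pos'],s['tool_rot'],s['width'])
rows((403,-148,180,1.57,6,.42),(403,-148,90,1.57,4,.42))
E
```

```text
[420.07776175  48.41755704 300.49797413] [ 3.14093356e+00 -4.59564848e-04  1.56623361e+00] 33.82076679650598
10 -33, -3, 20, 0, -0, -0, 0.42, -66, -5, 40, 0, -0, -0, 0.42, -98, -8, 60, 0, -0, -0, 0.42, -131, -11, 80, 0, -0, -0, 0.42, -164, -14, 100, 0, -0, -0, 0.42, -197, -16, 120, 0, -0, -0, 0.42, -197, -16, 143, 0, -0, -0, 0.42, -197, -16, 165, 0, -0, -0, 0.42, -197, -16, 188, 0, -0, -0, 0.42, -197, -16, 210, 0, -0, -0, 0.42
```

play_rows(deltas=[-50,-5,30,0,0,0,0.42,-100,-10,60,0,0,0,0.42,-150,-14,90,0,0,0,0.42,-197,-16,115,0,0,0,0.42,-197,-16,130,0,0,0,0.42,-197,-16,160,0,0,0,0.42,-197,-16,185,0,0,0,0.42,-197,-16,210,0,0,0,0.42,-197,-16,210,0,0,0,0.27,-197,-16,210,0,0,0,0.27])

```text
clock: 2.7
eef_pos: [403.8, -147.3, 90.9]
tool_rot: [3.141, 0.0, 1.569]
force: [0.9, -0.5, 0.7]
width: 23.0
gripper_force: 0.0
```

```bash
python3 - <<'E'
from h import *
save('scene','s1.png',(350,180,460,260),5)
t=[]
for a in np.linspace(1.57,-0.0,10)[1:]:
    t.append((403+62*np.cos(a),-210+62*np.sin(a),89,a,1,.27))
rows(*t)
E
```

```text
9 -2, 10, 2, 0, 0, 0.17, 0.27, -4, 20, 2, 0, 0, 0.35, 0.27, -9, 30, 2, 0, 0, 0.52, 0.27, -15, 39, 2, 0, -0, 0.7, 0.27, -23, 47, 2, 0, -0, 0.87, 0.27, -32, 53, 2, 0, -0, 1.05, 0.27, -41, 57, 2, 0, -0, 1.22, 0.27, -52, 60, 2, 0, -0, 1.39, 0.27, -63, 61, 2, 0, -0, 1.57, 0.27
```

View pics/s1.png

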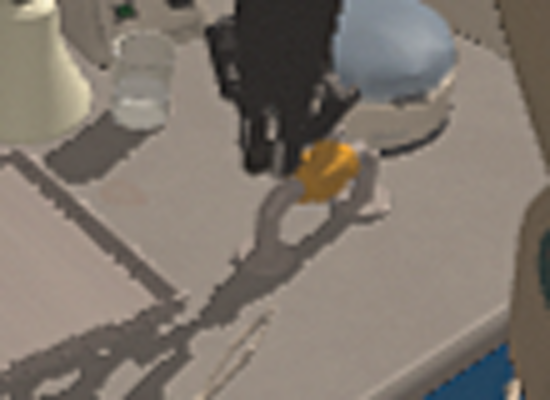

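The crop shows the fingers straddling the cock's grip around (275,150), so I start the turn.

play_rows(deltas=[-2,10,2,0,0,0.17,0.27,-4,20,2,0,0,0.35,0.27,-9,30,2,0,0,0.52,0.27,-15,39,2,0,0,0.7,0.27,-23,47,2,0,0,0.87,0.27,-32,53,2,0,0,1.05,0.27,-41,57,2,0,0,1.22,0.27,-52,60,2,0,0,1.39,0.27,-63,61,2,0,0,1.57,0.27,-63,61,2,0,0,1.57,0.27])

```text
clock: 4.0
eef_pos: [465.1, -210.4, 89.1]
tool_rot: [3.141, -0.001, 0.001]
force: [0.2, -0.1, -0.1]
width: 23.0
gripper_force: 0.0
```

play_rows(deltas=[0,2,0,0,0,0.03,0.27,0,4,0,0,0,0.06,0.27,0,5,0,0,0,0.06,0.27,0,5,0,0,0,0.06,0.27])

```text
clock: 4.5
eef_pos: [464.5, -213.9, 88.3]
tool_rot: [-3.139, 0.0, -0.06]
force: [1.2, 5.6, 3.2]
width: 22.9
gripper_force: 2.6
```

```bash
python3 - <<'E'
from h import *
save('scene','s2.png',(350,180,460,260),5)
rows((467,-207,180,0,3,.45),(518,0,340,-.1,4,.6))
E
```

```text
7 1, -2, -31, -0, 0, -0.02, 0.45, 1, -5, -61, -0, 0, -0.04, 0.45, 2, -7, -92, -0, 0, -0.06, 0.45, 12, -60, -132, -0, 0, -0.04, 0.6, 21, -112, -171, -0, 0, -0.01, 0.6, 31, -165, -211, -0, 0, 0.01, 0.6, 41, -217, -251, -0, 0, 0.04, 0.6
```

View pics/s2.png

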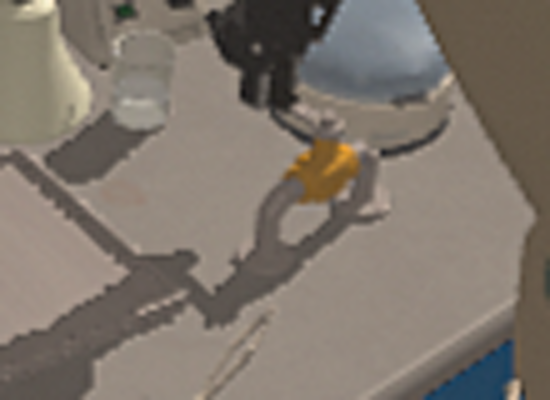

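The handle now points away from the robot and presses against its stop with 5.6 N. I back off and go to the hood grip.

play_rows(deltas=[0,-5,0,0,0,-0.04,0.45,2,-7,-40,0,0,-0.05,0.45,2,-7,-90,0,0,-0.06,0.45,2,-7,-140,0,0,-0.06,0.6,10,-50,-190,0,0,-0.04,0.6,21,-100,-230,0,0,-0.01,0.6,31,-150,-245,0,0,0.01,0.6,41,-200,-251,0,0,0.03,0.6,41,-217,-251,0,0,0.04,0.6,41,-217,-251,0,0,0.04,0.6])

```text
clock: 5.8
eef_pos: [518.3, -1.0, 338.8]
tool_rot: [3.14, 0.0, -0.099]
force: [0.5, -0.5, 0.8]
width: 51.6
gripper_force: 0.0
```

```bash
python3 - <<'E'
from h import *
im=get_image('scene')[:,:,::-1];a=cv2.resize(im[140:260,290:450],(640,480));cv2.imwrite('pics/s3.png',a)
s=read_state();print(s['eef_pos'],s['tool_rot'])
t=[(518,1.5,252,-.1,5,.6)]
rows(*t)
E
```

```text
[518.00273794  -2.52474814 339.05307009] [ 3.13985373e+00  1.48390106e-04 -1.01827500e-01]
5 -0, -1, 17, 0, 0, -0, 0.6, -0, -2, 35, 0, 0, -0, 0.6, -0, -2, 52, 0, 0, -0, 0.6, -0, -3, 70, 0, 0, -0, 0.6, -0, -4, 87, 0, 0, -0, 0.6
```

View pics/s3.png

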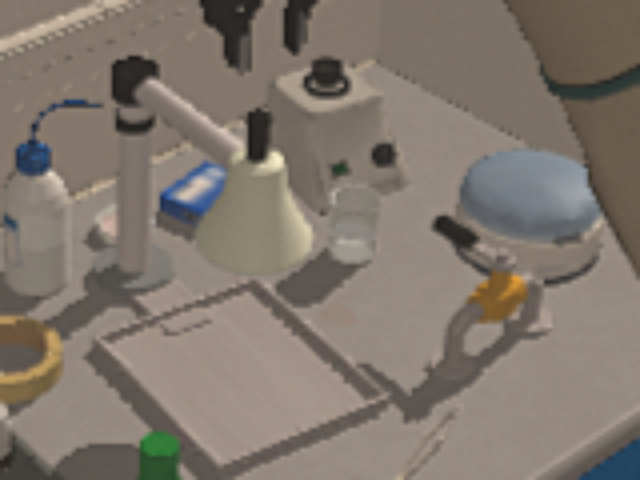

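s3 shows the cock shut, with its handle away from the robot at (460,230), and the open fingers above the hood grip at (258,125).

play_rows(deltas=[0,-2,20,0,0,0,0.6,0,-4,45,0,0,0,0.6,0,-4,70,0,0,0,0.6,0,-4,87,0,0,0,0.6,0,-4,87,0,0,0,0.3,0,-4,87,0,0,0,0.2,0,-4,87,0,0,0,0.2])

```text
clock: 6.72
eef_pos: [519.0, 2.2, 252.9]
tool_rot: [3.141, -0.001, -0.102]
force: [-1.0, -1.3, -0.9]
width: 21.6
gripper_force: 58.6
```

```bash
python3 - <<'E'
from h import *
s=read_state();print(s['eef_pos'],s['tool_rot'],s['width'],s['force'])
h=np.array([707,-18]);v=s['eef_pos'][:2]-h;print(np.linalg.norm(v))
t=[]
for a in np.linspace(0,1.06,11)[1:]:
    c,q=np.cos(a),np.sin(a);w=h+np.array([c*v[0]-q*v[1],q*v[0]+c*v[1]]);t.append((*w,s['eef_pos'][2],s['tool_rot'][2]+a,1,.2))
rows(*t); print(t[-1])
E
```

```text
[519.01705804   2.24119737 252.88183547] [ 3.14118922e+00 -7.91090115e-04 -1.01914993e-01] 21.57403613282091 [-0.98410707 -1.29314629 -0.91803419]
189.06954418738138
10 1, 20, 0, 0, -0, -0.11, 0.2, 4, 40, 0, 0, -0, -0.21, 0.2, 9, 59, 0, 0, -0, -0.32, 0.2, 16, 78, 0, 0, -0, -0.42, 0.2, 25, 96, 0, 0, -0, -0.53, 0.2, 36, 113, 0, 0, -0, -0.64, 0.2, 49, 128, 0, 0, -0, -0.74, 0.2, 63, 142, 0, 0, -0, -0.85, 0.2, 79, 155, 0, 0, -0, -0.95, 0.2, 96, 165, 0, 0, -0, -1.06, 0.2
(np.float64(597.4428683164368), np.float64(-172.092593710712), np.float64(252.88183546594655), np.float64(0.9580850069236275), 1, 0.2)
```

play_rows(deltas=[1,20,0,0,0,-0.11,0.2,4,40,0,0,0,-0.21,0.2,9,59,0,0,0,-0.32,0.2,16,78,0,0,0,-0.42,0.2,25,96,0,0,0,-0.53,0.2,36,113,0,0,0,-0.64,0.2,49,128,0,0,0,-0.74,0.2,63,142,0,0,0,-0.85,0.2,79,155,0,0,0,-0.95,0.2,96,165,0,0,0,-1.06,0.2])

```text
clock: 7.98
eef_pos: [597.4, -173.3, 252.9]
tool_rot: [3.141, 0.002, 0.96]
force: [-1.4, -3.2, -1.0]
width: 21.5
gripper_force: 59.0
```

play_rows(deltas=[0,0,0,0,0,0,0.2,0,0,0,0,0,0,0.2])

```text
clock: 8.22
eef_pos: [597.1, -173.1, 252.9]
tool_rot: [3.14, 0.002, 0.956]
force: [-1.9, -5.3, -0.5]
width: 21.1
gripper_force: 59.5
```

```bash
python3 - <<'E'
from h import *
s=read_state();print(s['eef_pos'],s['tool_rot'],s['width'],s['force'])
x,y,z=s['eef_pos'];w=s['tool_rot'][2]
rows((x,y,z,w,2,.6),(x,y,330,w,2,.6),(480,150,330,2.2,6,.7)) 
E
```

```text
[ 597.12517641 -173.10027424  252.9448354 ] [3.13970809e+00 2.31292893e-03 9.55810714e-01] 21.13983174524455 [-1.88447938 -5.28387884 -0.48214926]
10 0, 0, 0, 0, 0, 0, 0.6, 0, 0, 0, 0, 0, 0, 0.6, -0, 0, -39, 0, 0, 0, 0.6, -0, 0, -77, 0, 0, 0, 0.6, 33, -47, -77, 0, 0, -0.21, 0.7, 65, -94, -77, 0, 0, -0.41, 0.7, 98, -141, -78, 0, 0, -0.62, 0.7, 131, -188, -78, 0, 0, -0.83, 0.7, 163, -235, -78, 0, 0, -1.04, 0.7, 196, -282, -78, 0, 0, -1.24, 0.7
```

play_rows(deltas=[0,0,0,0,0,0,0.6,0,0,0,0,0,0,0.6,0,0,-39,0,0,0,0.6,0,0,-77,0,0,0,0.6,33,-47,-77,0,0,-0.18,0.7,65,-94,-77,0,0,-0.36,0.7,98,-141,-77,0,0,-0.54,0.7,131,-188,-77,0,0,-0.72,0.7,163,-235,-77,0,0,-0.9,0.7,196,-282,-77,0,0,-1.08,0.7])

```text
clock: 9.48
eef_pos: [478.3, 154.1, 329.8]
tool_rot: [3.141, -0.001, 2.046]
force: [0.7, 0.5, 0.8]
width: 59.8
gripper_force: 0.0
```

```bash
python3 - <<'E'
from h import *
s=read_state();print(s['eef_pos'],s['tool_rot'],s['width'])
a=get_image('top');b=get_image('scene')
A=cv2.resize(a[180:300,220:480,::-1],(780,360),interpolation=cv2.INTER_CUBIC)
B=cv2.resize(b[230:290,220:350,::-1],(520,240),interpolation=cv2.INTER_CUBIC)
o=np.zeros((600,780,3),np.uint8);o[:360]=A;o[360:,:520]=B;cv2.imwrite('pics/c2.png',o)
E
```

```text
[478.29653683 154.07107236 329.78153645] [ 3.14052031e+00 -9.86438836e-04  2.04577981e+00] 59.750062761720784
```

View pics/c2.png

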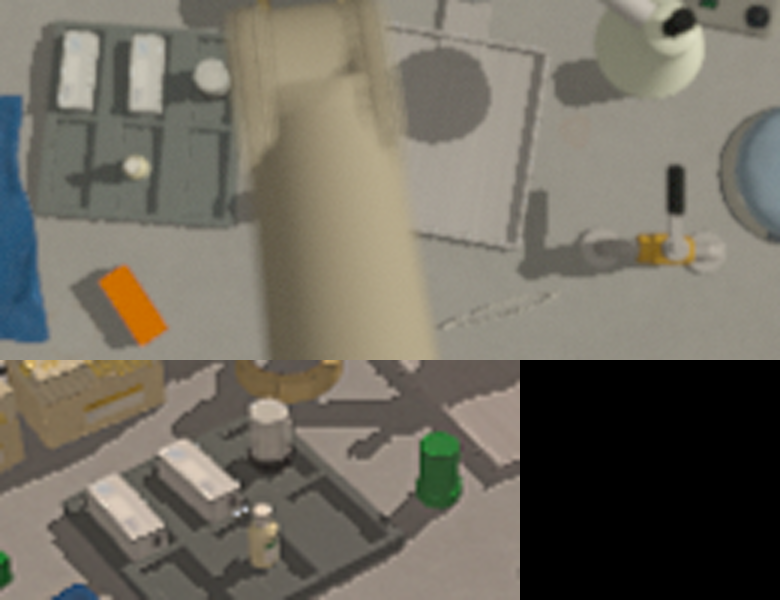

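c2 shows the hood clear at (655,50) and the cock shut with its handle end at (676,190). The two packs are unmoved at (78,70) and (147,75). In the lower scene inset their top centres are (126,504) and (199,467).

```bash
python3 - <<'E'
from h import *
T=lambda u,v:(220+u/3,180+v/3); S=lambda u,v:(220+u/4,230+(v-360)/4)
print(tri(S(126,504),T(79,69)),tri(S(199,467),T(148,74)))
for u in (((88,483),(112,476),(163,524),(140,533)),((158,443),(180,440),(240,488),(218,497))): print([atz('scene',*S(*p),34)[:2] for p in u])
rows((573,335,180,3.09,8,.7),(573,335,80,3.09,2,.7))
E
```

```text
(array([577.3, 409.4,  31.8]), np.float64(1.1)) (array([574.1, 335.2,  33.2]), np.float64(2.7))
[array([618.7, 421.5]), array([613. , 400.8]), array([535.4, 400.5]), array([538.7, 421.3])]
[array([623.5, 346.2]), array([614.4, 329. ]), array([530.1, 324.8]), array([532.9, 345.8])]
10 14, 21, 19, 0, -0.01, -0.13, 0.7, 27, 42, 37, 0, -0.01, -0.26, 0.7, 41, 63, 56, 0, -0.01, -0.39, 0.7, 55, 83, 75, 0, -0.01, -0.52, 0.7, 68, 104, 94, 0, -0.01, -0.65, 0.7, 82, 125, 112, 0, -0.01, -0.78, 0.7, 96, 146, 131, 0, -0.01, -0.91, 0.7, 109, 167, 150, 0, -0.01, -1.04, 0.7, 109, 167, 200, 0, -0.01, -1.04, 0.7, 109, 167, 250, 0, -0.01, -1.04, 0.7
```

play_rows(deltas=[25,35,25,0,0,-0.15,0.7,50,70,50,0,0,-0.3,0.7,75,105,75,0,0,-0.48,0.7,90,140,90,0,0,-0.66,0.7,109,168,110,0,0,-0.84,0.7,109,168,140,0,0,-1.04,0.7,109,168,180,0,0,-1.04,0.7,109,168,220,0,0,-1.04,0.7,109,168,260,0,0,-1.04,0.7,109,168,260,0,0,-1.04,0.7])

```text
clock: 10.82
eef_pos: [577.6, 323.4, 66.2]
tool_rot: [-3.138, -0.006, 3.079]
force: [0.2, -0.8, 0.5]
width: 59.8
gripper_force: 0.0
```

```bash
python3 - <<'E'
from h import *
rows((574,335.5,17,3.1,5,.7))
E
```

```text
5 1, 2, 10, -0, -0.01, -0, 0.7, 2, 5, 20, -0, -0.01, -0.01, 0.7, 2, 7, 30, -0, -0.01, -0.01, 0.7, 3, 10, 39, -0, -0.01, -0.02, 0.7, 4, 12, 49, -0, -0.01, -0.02, 0.7
```

play_rows(deltas=[0,0,0,0,0,0,0.7,0,0,0,0,0,0,0.7])

```text
clock: 11.08
eef_pos: [581.7, 325.3, 71.6]
tool_rot: [3.14, 0.003, 3.079]
force: [0.6, 0.6, 0.2]
width: 59.9
gripper_force: 0.0
```

```bash
python3 - <<'E'
from h import *
s=read_state();print(s['eef_pos'],s['qpos'])
rows((574,335.5,17,3.1,5,.7))
E
```

```text
[581.6913264  325.31858035  71.56605776] [-0.62135999  0.84091563  0.1208809   1.59581143 -0.13832007  0.70948912
  1.07218116]
5 2, 2, 11, 0, 0, -0, 0.7, 3, 4, 22, 0, 0, -0.01, 0.7, 5, 6, 33, 0, 0, -0.01, 0.7, 7, 8, 44, 0, 0, -0.02, 0.7, 8, 10, 55, 0, 0, -0.02, 0.7
```

play_rows(deltas=[8,10,0,0,0,-0.02,0.7,8,10,12,0,0,-0.02,0.7,8,10,25,0,0,-0.02,0.7,8,10,38,0,0,-0.02,0.7,8,10,48,0,0,-0.02,0.7,8,10,54,0,0,-0.02,0.7,8,10,54,0,0,-0.02,0.4,8,10,54,0,0,-0.02,0.2,8,10,54,0,0,-0.02,0.2,8,10,54,0,0,-0.02,0.2])

```text
clock: 12.32
eef_pos: [576.0, 337.7, 19.0]
tool_rot: [3.136, 0.006, 3.099]
force: [-0.6, 1.6, 17.0]
width: 29.4
gripper_force: 60.8
```

play_rows(deltas=[0,0,-5,0,0,0,0.2,0,0,-15,0,0,0,0.2,0,0,-35,0,0,0,0.2,0,0,-70,0,0,0,0.2,0,0,-100,0,0,0,0.2,0,0,-100,0,0,0,0.2,0,0,-100,0,0,0,0.2])

```text
clock: 13.2
eef_pos: [572.3, 334.7, 114.9]
tool_rot: [-3.141, -0.001, 3.099]
force: [0.2, 0.2, -2.5]
width: 29.3
gripper_force: 59.5
```

```bash
python3 - <<'E'
from h import *
s=read_state();print(s['eef_pos'],s['tool_rot'])
yaw=-.15;c=np.array([519,10.]);ex=np.array([np.cos(yaw),np.sin(yaw)]);ey=np.array([-ex[1],ex[0]])
A=c-27*ey;B=c+42*ey;print(A,B)
rows((*A,117,np.pi-.15,8,.2),(*A,60,np.pi-.15,2,.2))
E
```

```text
[572.33433522 334.70455673 114.9089752 ] [-3.14102997e+00 -1.06335332e-03  3.09872016e+00]
[514.96517042 -16.6968191 ] [525.27640156  51.52838527]
10 5, -44, -0, -0, -0, 0.01, 0.2, 11, -88, -0, -0, -0, 0.03, 0.2, 16, -133, -1, -0, -0, 0.04, 0.2, 21, -177, -1, -0, -0, 0.05, 0.2, 26, -221, -1, -0, -0, 0.07, 0.2, 32, -265, -1, -0, -0, 0.08, 0.2, 37, -309, -2, -0, -0, 0.09, 0.2, 42, -354, -2, -0, -0, 0.11, 0.2, 42, -354, 27, -0, -0, 0.11, 0.2, 42, -354, 55, -0, -0, 0.11, 0.2
```

play_rows(deltas=[5,-44,-15,0,0,0.01,0.2,11,-98,-20,0,0,0.03,0.2,16,-153,-20,0,0,0.04,0.2,21,-200,-20,0,0,0.05,0.2,26,-245,-20,0,0,0.07,0.2,32,-290,-10,0,0,0.08,0.2,37,-325,0,0,0,0.09,0.2,42,-350,10,0,0,0.11,0.2,42,-354,40,0,0,0.11,0.2,42,-354,55,0,0,0.11,0.2])

```text
clock: 14.45
eef_pos: [514.1, -17.3, 58.2]
tool_rot: [-3.141, -0.004, 2.988]
force: [-0.1, 0.5, -1.9]
width: 29.3
gripper_force: 59.5
```

play_rows(deltas=[0,0,0,0,0,0,0.2,0,0,0,0,0,0,0.2])

```text
clock: 14.7
eef_pos: [516.2, -16.2, 60.6]
tool_rot: [3.141, 0.0, 2.99]
force: [0.6, -0.4, -2.2]
width: 29.2
gripper_force: 59.5
```

```bash
python3 - <<'E'
from h import *
s=read_state();print(s['eef_pos'],s['tool_rot'],s['width'],s['force'])
save('scene','p1.png',(290,140,450,270),4)
rows((515,-16.7,20,np.pi-.15,4,.2))
E
```

```text
[516.23936955 -16.21248535  60.5825994 ] [3.14129336e+00 4.00793998e-04 2.98982164e+00] 29.23662608499003 [ 0.59533611 -0.39940067 -2.16666101]
4 0, -0, 10, 0, 0, -0, 0.2, 1, -0, 20, 0, 0, -0, 0.2, 1, -0, 31, 0, 0, -0, 0.2, 1, -1, 41, 0, 0, -0, 0.2
```

View pics/p1.png

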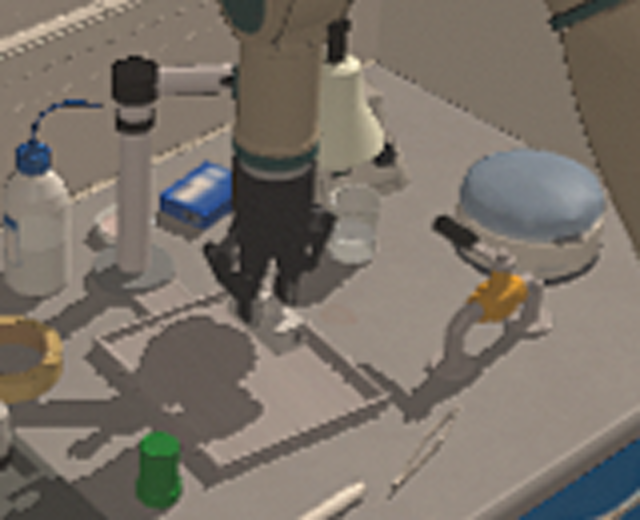

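p1 shows the pack held level at (275,320), over the right half of the tray. I lower it and release it.

play_rows(deltas=[0,0,12,0,0,0,0.2,0,0,24,0,0,0,0.2,0,0,34,0,0,0,0.2,0,0,41,0,0,0,0.2,0,0,41,0,0,0,0.2,0,0,41,0,0,0,0.5,0,0,41,0,0,0,0.5,0,0,20,0,0,0,0.5,0,0,-20,0,0,0,0.6,0,0,-60,0,0,0,0.7])

```text
clock: 16.0
eef_pos: [515.7, -16.9, 121.3]
tool_rot: [-3.142, -0.0, 2.989]
force: [0.8, 0.4, 0.4]
width: 59.9
gripper_force: 0.0
```

play_rows(deltas=[0,0,0,0,0,0,0.7,0,0,0,0,0,0,0.7])

```text
clock: 16.25
eef_pos: [515.5, -16.7, 120.1]
tool_rot: [3.142, -0.0, 2.989]
force: [-0.7, -0.3, -0.4]
width: 59.7
gripper_force: 0.0
```

```bash
python3 - <<'E'
from h import *
s=read_state();print(s['eef_pos'],s['tool_rot'],s['width'],s['force'])
rows((576,409,120,3.1,9,.7),(576,409,85,3.1,1,.7))
E
```

```text
[515.51060266 -16.73629429 120.06277465] [ 3.14152007e+00 -3.44881353e-04  2.98890127e+00] 59.70177391972977 [-0.66586593 -0.34709967 -0.43946941]
10 1, 48, 0, 0, -0, -0.01, 0.7, 1, 96, 0, 0, -0, -0.02, 0.7, 2, 143, 0, 0, -0, -0.04, 0.7, 2, 191, 0, 0, -0, -0.05, 0.7, 3, 239, 0, 0, -0, -0.06, 0.7, 3, 287, 0, 0, -0, -0.07, 0.7, 4, 334, 0, 0, -0, -0.09, 0.7, 4, 382, 0, 0, -0, -0.1, 0.7, 5, 430, 0, 0, -0, -0.11, 0.7, 5, 430, 35, 0, -0, -0.11, 0.7
```

play_rows(deltas=[1,48,0,0,0,-0.01,0.7,1,96,0,0,0,-0.02,0.7,2,143,0,0,0,-0.04,0.7,2,191,0,0,0,-0.05,0.7,3,239,0,0,0,-0.06,0.7,3,287,0,0,0,-0.07,0.7,4,334,0,0,0,-0.09,0.7,4,382,0,0,0,-0.1,0.7,5,430,0,0,0,-0.11,0.7,5,430,0,0,0,-0.11,0.7])

```text
clock: 17.5
eef_pos: [573.6, 414.4, 117.5]
tool_rot: [3.14, -0.003, 3.105]
force: [-0.1, 0.0, -0.3]
width: 60.0
gripper_force: 0.0
```

play_rows(deltas=[0,0,20,0,0,0,0.7,0,0,35,0,0,0,0.7,0,0,35,0,0,0,0.7])

```text
clock: 17.88
eef_pos: [575.2, 406.4, 82.5]
tool_rot: [-3.138, -0.004, 3.097]
force: [-0.1, 0.5, -0.4]
width: 59.6
gripper_force: 0.0
```

```bash
python3 - <<'E'
from h import *
s=read_state();print(s['eef_pos'],s['tool_rot'],s['width'],s['force'])
a=get_image('top');b=get_image('scene')
A=cv2.resize(a[180:300,220:480,::-1],(780,360),interpolation=cv2.INTER_CUBIC)
B=cv2.resize(b[230:290,220:350,::-1],(520,240),interpolation=cv2.INTER_CUBIC)
o=np.zeros((600,780,3),np.uint8);o[:360]=A;o[360:,:520]=B;cv2.imwrite('pics/c3.png',o)
rows((576,409.5,19,3.1,5,.7))
E
```

```text
[575.18104552 406.42892897  82.52860073] [-3.13796785 -0.00390314  3.09695641] 59.606182224650574 [-0.11596846  0.46271255 -0.38383999]
5 0, 0, 13, -0, -0, -0, 0.7, 0, 1, 26, -0, -0, -0, 0.7, 0, 1, 40, -0, -0, -0, 0.7, 0, 1, 53, -0, -0, -0, 0.7, 1, 2, 66, -0, -0, -0, 0.7
```

View pics/c3.png

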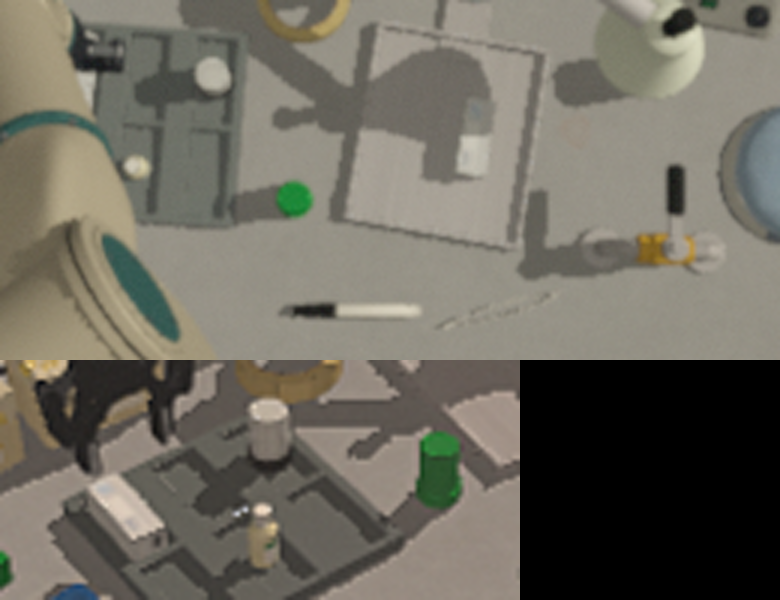

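c3 shows the first pack lying in the tray at (475,137), and the second still in its pocket at inset (126,504).

play_rows(deltas=[0,1,13,0,0,0,0.7,0,2,28,0,0,0,0.7,0,2,42,0,0,0,0.7,0,2,56,0,0,0,0.7,1,2,65,0,0,0,0.7,1,2,65,0,0,0,0.7,1,2,65,0,0,0,0.4,1,2,65,0,0,0,0.2,1,2,65,0,0,0,0.2,1,2,65,0,0,0,0.2])

```text
clock: 19.23
eef_pos: [576.1, 411.5, 21.4]
tool_rot: [3.14, 0.001, 3.099]
force: [0.0, -0.2, 5.4]
width: 29.4
gripper_force: 62.1
```

play_rows(deltas=[0,0,-5,0,0,0,0.2,0,0,-15,0,0,0,0.2,0,0,-35,0,0,0,0.2,0,0,-70,0,0,0,0.2,0,0,-105,0,0,0,0.2,0,0,-105,0,0,0,0.2,0,0,-105,0,0,0,0.2])

```text
clock: 20.1
eef_pos: [574.9, 410.7, 125.1]
tool_rot: [-3.141, -0.001, 3.099]
force: [0.7, -0.6, -2.5]
width: 29.5
gripper_force: 61.4
```

```bash
python3 - <<'E'
from h import *
s=read_state();print(s['eef_pos'],s['tool_rot'])
rows((525,51.5,125,np.pi-.15,8,.2),(525,51.5,60,np.pi-.15,2,.2))
E
```

```text
[574.88417605 410.65021698 125.1335343 ] [-3.14116944e+00 -8.31648175e-04  3.09877563e+00]
10 4, -45, 0, -0, -0, 0.01, 0.2, 9, -90, 0, -0, -0, 0.03, 0.2, 13, -135, 0, -0, -0, 0.04, 0.2, 17, -180, 0, -0, -0, 0.05, 0.2, 22, -226, 0, -0, -0, 0.07, 0.2, 26, -271, 0, -0, -0, 0.08, 0.2, 30, -316, 0, -0, -0, 0.09, 0.2, 34, -361, 0, -0, -0, 0.11, 0.2, 34, -361, 33, -0, -0, 0.11, 0.2, 34, -361, 65, -0, -0, 0.11, 0.2
```

play_rows(deltas=[4,-45,0,0,0,0.01,0.2,9,-90,0,0,0,0.03,0.2,13,-135,0,0,0,0.04,0.2,17,-180,0,0,0,0.05,0.2,22,-226,0,0,0,0.07,0.2,26,-271,0,0,0,0.08,0.2,30,-316,0,0,0,0.09,0.2,34,-361,0,0,0,0.11,0.2,34,-361,33,0,0,0.11,0.2,34,-361,65,0,0,0.11,0.2])

```text
clock: 21.35
eef_pos: [525.3, 50.8, 58.9]
tool_rot: [-3.141, -0.001, 2.987]
force: [-0.4, 0.5, -2.0]
width: 29.5
gripper_force: 61.4
```

play_rows(deltas=[0,0,0,0,0,0,0.2,0,0,0,0,0,0,0.2])

```text
clock: 21.6
eef_pos: [526.0, 51.8, 60.5]
tool_rot: [-3.141, -0.0, 2.989]
force: [-0.0, -0.3, -2.3]
width: 29.3
gripper_force: 61.3
```

```bash
python3 - <<'E'
from h import *
s=read_state();print(s['eef_pos'],s['tool_rot'],s['width'],s['force'])
rows((525,51.5,22,np.pi-.15,1,.2))
E
```

```text
[526.03751763  51.76927914  60.46781888] [-3.14142676e+00 -3.38802200e-04  2.98891838e+00] 29.279765136197902 [-0.03513216 -0.31152825 -2.31814981]
1 1, -0, 38, -0, -0, -0, 0.2
```

play_rows(deltas=[0,0,12,0,0,0,0.2,0,0,24,0,0,0,0.2,0,0,33,0,0,0,0.2,0,0,39,0,0,0,0.2,0,0,39,0,0,0,0.2,0,0,39,0,0,0,0.5,0,0,39,0,0,0,0.5,0,0,15,0,0,0,0.5,0,0,-30,0,0,0,0.6,0,0,-80,0,0,0,0.6])

```text
clock: 22.85
eef_pos: [525.6, 51.7, 141.1]
tool_rot: [-3.141, -0.001, 2.989]
force: [0.5, -0.1, -0.7]
width: 51.2
gripper_force: 0.0
```

```bash
python3 - <<'E'
from h import *
s=read_state();print(s['eef_pos'],s['tool_rot'],s['width'],s['force'])
rows((480,-20,340,2.2,5,.6),(500,-150,340,.96,5,.6))
E
```

```text
[525.59773755  51.67404457 141.1183203 ] [-3.14120603e+00 -1.19138004e-03  2.98875995e+00] 51.20181235033131 [ 0.51196734 -0.12125481 -0.70122753]
10 7, -16, -40, -0, -0, 0.16, 0.6, 14, -31, -80, -0, -0, 0.32, 0.6, 21, -47, -119, -0, -0, 0.47, 0.6, 28, -62, -159, -0, -0, 0.63, 0.6, 34, -78, -199, -0, -0, 0.79, 0.6, 26, -103, -199, -0, -0, 1.04, 0.6, 19, -128, -199, -0, -0, 1.28, 0.6, 11, -153, -199, -0, -0, 1.53, 0.6, 3, -178, -199, -0, -0, 1.78, 0.6, -5, -203, -199, -0, -0, 2.03, 0.6
```

play_rows(deltas=[0,0,-50,0,0,0.16,0.6,7,-16,-100,0,0,0.34,0.6,21,-40,-150,0,0,0.52,0.6,28,-62,-199,0,0,0.7,0.6,34,-78,-199,0,0,0.88,0.6,26,-103,-199,0,0,1.06,0.6,19,-128,-199,0,0,1.24,0.6,11,-153,-199,0,0,1.42,0.6,3,-178,-199,0,0,1.6,0.6,-5,-203,-199,0,0,1.78,0.6])

```text
clock: 24.1
eef_pos: [500.0, -150.3, 339.3]
tool_rot: [3.142, -0.0, 1.203]
force: [0.1, 0.5, -0.9]
width: 51.5
gripper_force: 0.0
```

```bash
python3 - <<'E'
from h import *
s=read_state();print(s['eef_pos'],s['tool_rot'],s['width'],s['force'])
a=get_image('top');b=get_image('scene')
A=cv2.resize(a[180:300,220:480,::-1],(780,360),interpolation=cv2.INTER_CUBIC)
B=cv2.resize(b[190:250,300:430,::-1],(520,240),interpolation=cv2.INTER_CUBIC)
o=np.zeros((600,780,3),np.uint8);o[:360]=A;o[360:,:520]=B;cv2.imwrite('pics/c4.png',o)
rows((597,-173,340,.96,4,.6),(597,-173,253,.96,3,.6))
E
```

```text
[ 500.03076933 -150.34894636  339.31342333] [ 3.14153178e+00 -2.84983041e-04  1.20307581e+00] 51.5093984240327 [ 0.13929715  0.47090322 -0.86302093]
7 4, 25, -0, 0, 0, 0.06, 0.6, 8, 49, -0, 0, 0, 0.12, 0.6, 12, 74, -0, 0, 0, 0.18, 0.6, 16, 98, -1, 0, 0, 0.24, 0.6, 16, 98, 28, 0, 0, 0.24, 0.6, 16, 98, 57, 0, 0, 0.24, 0.6, 16, 98, 86, 0, 0, 0.24, 0.6
```

View pics/c4.png

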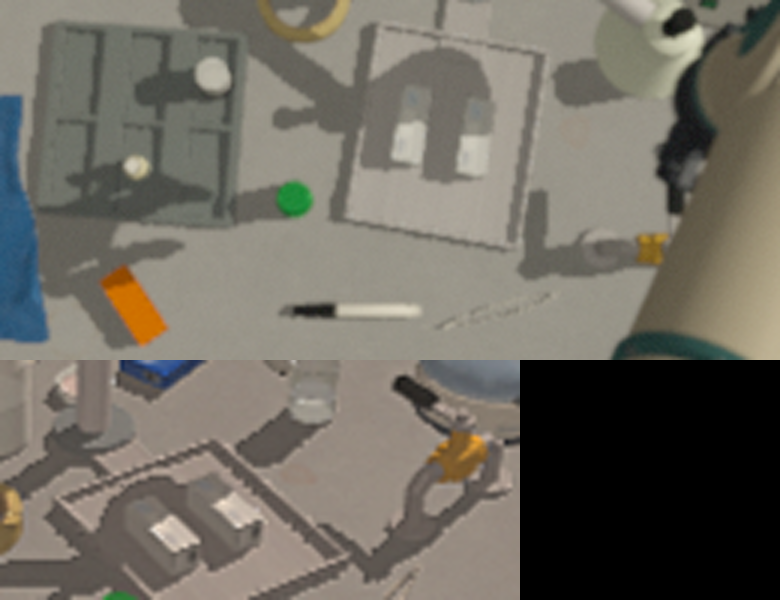

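c4 shows both packs lying in the tray at (410,125) and (475,137), with only the canister and oil left in the crate. The hood is clear and the cock is shut. Now I fetch the hood back.

play_rows(deltas=[4,25,0,0,0,0.06,0.6,8,55,0,0,0,0.14,0.6,14,85,0,0,0,0.2,0.6,16,98,0,0,0,0.24,0.6,16,98,0,0,0,0.24,0.6,16,98,30,0,0,0.24,0.6,16,98,60,0,0,0.24,0.6,16,98,86,0,0,0.24,0.6,16,98,86,0,0,0.24,0.3,16,98,86,0,0,0.24,0.2])

```text
clock: 25.45
eef_pos: [597.2, -169.2, 254.0]
tool_rot: [3.142, -0.0, 0.97]
force: [-0.5, 0.4, -5.3]
width: 21.5
gripper_force: 58.7
```

play_rows(deltas=[0,0,0,0,0,0,0.2,0,0,0,0,0,0,0.2])

```text
clock: 25.7
eef_pos: [597.4, -169.3, 253.9]
tool_rot: [3.141, -0.0, 0.969]
force: [-0.5, 0.8, -1.8]
width: 21.6
gripper_force: 58.8
```

```bash
python3 - <<'E'
from h import *
s=read_state();print(s['eef_pos'],s['tool_rot'],s['width'],s['force'])
h=np.array([707,-18]);v=s['eef_pos'][:2]-h;print(np.linalg.norm(v))
a1=np.arctan2(10+18,519-707)-np.arctan2(v[1],v[0]); a1=(a1+np.pi)%(2*np.pi)-np.pi;print(a1)
t=[]
for a in np.linspace(0,a1,11)[1:]:
    c,q=np.cos(a),np.sin(a);w=h+np.array([c*v[0]-q*v[1],q*v[0]+c*v[1]]);t.append((*w,s['eef_pos'][2],s['tool_rot'][2]+a,1,.2))
rows(*t); print(t[-1])
E
```

```text
[ 597.40152352 -169.2712699   253.9142767 ] [ 3.14136609e+00 -4.86978956e-04  9.69204683e-01] 21.60315218793601 [-0.47272926  0.81448791 -1.75547442]
186.801560870887
-1.0916547283013305
10 2, -20, -0, 0, -0, 0.11, 0.2, 5, -40, -0, 0, -0, 0.22, 0.2, 11, -60, -0, 0, -0, 0.33, 0.2, 20, -79, -0, 0, -0, 0.44, 0.2, 30, -96, -0, 0, -0, 0.55, 0.2, 42, -113, -0, 0, -0, 0.65, 0.2, 55, -128, -0, 0, -0, 0.76, 0.2, 70, -141, 0, -0, -0, 0.87, 0.2, 87, -153, 0, -0, -0, 0.98, 0.2, 105, -163, 0, -0, -0, 1.09, 0.2
(np.float64(522.2364109296133), np.float64(9.517981350908727), np.float64(253.91427670412452), np.float64(-0.12245004526526015), 1, 0.2)
```

play_rows(deltas=[2,-20,0,0,0,0.11,0.2,5,-40,0,0,0,0.22,0.2,11,-60,0,0,0,0.33,0.2,20,-79,0,0,0,0.44,0.2,30,-96,0,0,0,0.55,0.2,42,-113,0,0,0,0.65,0.2,55,-128,0,0,0,0.76,0.2,70,-141,0,0,0,0.87,0.2,88,-153,0,0,0,0.98,0.2,107,-163,0,0,0,1.09,0.2])

```text
clock: 26.95
eef_pos: [523.5, 11.6, 253.9]
tool_rot: [-3.141, -0.0, -0.124]
force: [0.2, -1.3, -3.6]
width: 21.6
gripper_force: 59.5
```

play_rows(deltas=[0,0,0,0,0,0,0.2,0,0,0,0,0,0,0.2,0,0,0,0,0,0,0.5,0,0,0,0,0,0,0.6,0,0,-40,0,0,0,0.6,0,0,-90,0,0,0,0.6,0,0,-90,0,0,0,0.6])

```text
clock: 27.82
eef_pos: [526.0, 9.4, 346.8]
tool_rot: [-3.141, -0.008, -0.122]
force: [-0.2, -0.3, -0.1]
width: 51.1
gripper_force: 0.0
```

```bash
python3 - <<'E'
from h import *
s=read_state();print(s['eef_pos'],s['tool_rot'],s['width'],s['force'])
rows((466,-205,340,.0,6,.45),(466,-209,150,0,4,.45))
E
```

```text
[525.96506584   9.44390943 346.77680921] [-3.14120523 -0.00775239 -0.12169671] 51.10865784037902 [-0.24007268 -0.34925655 -0.06466846]
10 -6, 37, 1, -0, -0.01, -0.02, 0.45, -11, 73, 2, -0, -0.01, -0.04, 0.45, -17, 110, 3, -0, -0.01, -0.06, 0.45, -22, 147, 4, -0, -0.01, -0.08, 0.45, -28, 183, 5, 0, -0.01, -0.1, 0.45, -34, 220, 6, 0, -0.01, -0.12, 0.45, -34, 221, 54, 0, -0.01, -0.12, 0.45, -34, 222, 101, 0, -0.01, -0.12, 0.45, -34, 223, 149, 0, -0.01, -0.12, 0.45, -35, 224, 196, 0, -0.01, -0.12, 0.45
```

play_rows(deltas=[-6,37,0,0,0,-0.02,0.45,-11,73,0,0,0,-0.04,0.45,-17,120,0,0,0,-0.06,0.45,-24,165,2,0,0,-0.08,0.45,-30,205,4,0,0,-0.1,0.45,-34,222,15,0,0,-0.12,0.45,-35,223,60,0,0,-0.12,0.45,-35,223,110,0,0,-0.12,0.45,-35,224,160,0,0,-0.12,0.45,-35,224,196,0,0,-0.12,0.45])

```text
clock: 29.08
eef_pos: [460.6, -206.9, 144.7]
tool_rot: [-3.141, 0.002, -0.002]
force: [0.6, 0.3, -0.4]
width: 38.2
gripper_force: 0.0
```

play_rows(deltas=[0,0,0,0,0,0,0.45,0,0,0,0,0,0,0.45])

```text
clock: 29.32
eef_pos: [462.2, -207.9, 148.2]
tool_rot: [3.14, -0.001, -0.002]
force: [-0.2, -1.0, 0.9]
width: 38.3
gripper_force: 0.0
```

```bash
python3 - <<'E'
from h import *
s=read_state();print(s['eef_pos'],s['tool_rot'],s['width'],s['force'])
a=get_image('top');b=get_image('scene')
A=cv2.resize(a[180:300,220:480,::-1],(780,360),interpolation=cv2.INTER_CUBIC)
B=cv2.resize(b[190:250,300:430,::-1],(520,240),interpolation=cv2.INTER_CUBIC)
o=np.zeros((600,780,3),np.uint8);o[:360]=A;o[360:,:520]=B;cv2.imwrite('pics/c5.png',o)
print(proj('top',(466,-210,100)))
rows((465,-211,90,0,4,.45))
E
```

```text
[ 462.19065128 -207.94740854  148.20463122] [ 3.14045320e+00 -1.09138883e-03 -1.84971095e-03] 38.33869534279447 [-0.23931767 -1.04213893  0.91032822]
(np.float64(444.6), np.float64(240.9))
4 1, 1, 15, 0, -0, -0, 0.45, 1, 2, 29, 0, -0, -0, 0.45, 2, 2, 44, 0, -0, -0, 0.45, 2, 3, 59, 0, -0, -0, 0.45
```

View pics/c5.png

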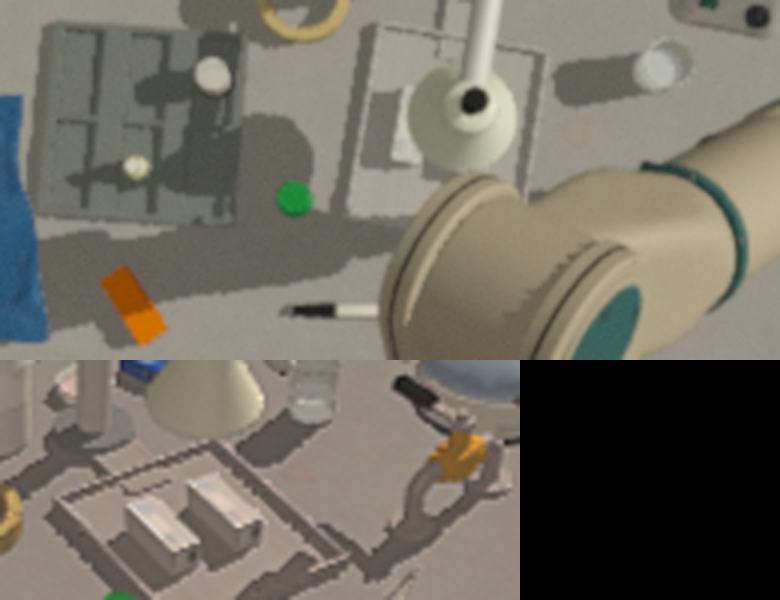

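c5 shows the hood centred with its grip at (474,101), both packs lying in the tray at inset (160,535) and (225,510), and the cock still shut. Now I open it.

play_rows(deltas=[1,2,15,0,0,0,0.42,2,3,30,0,0,0,0.42,2,3,45,0,0,0,0.42,2,3,58,0,0,0,0.42,2,3,58,0,0,0,0.27,2,3,58,0,0,0,0.27,2,3,58,0,0,0,0.27])

```text
clock: 30.3
eef_pos: [464.1, -210.2, 89.7]
tool_rot: [3.141, -0.001, -0.001]
force: [0.4, -0.2, -1.7]
width: 23.0
gripper_force: 0.0
```

```bash
python3 - <<'E'
from h import *
s=read_state();print(s['eef_pos'],s['tool_rot'],s['width'],s['force'])
rows(*[(403+62*np.cos(a),-210+62*np.sin(a),89,a,1,.27) for a in np.linspace(0,1.6,11)[1:]])
E
```

```text
[ 464.08347327 -210.239921     89.71033138] [ 3.14122786e+00 -7.79178331e-04 -1.20068161e-03] 22.982066862798074 [ 0.39739131 -0.24848194 -1.68556614]
10 0, -10, 1, 0, -0, -0.16, 0.27, -2, -20, 1, 0, -0, -0.32, 0.27, -6, -29, 1, 0, -0, -0.48, 0.27, -11, -37, 1, 0, -0, -0.64, 0.27, -18, -45, 1, 0, -0, -0.8, 0.27, -26, -51, 1, 0, -0, -0.96, 0.27, -34, -56, 1, 0, -0, -1.12, 0.27, -43, -60, 1, 0, -0, -1.28, 0.27, -53, -62, 1, 0, -0, -1.44, 0.27, -63, -62, 1, 0, -0, -1.6, 0.27
```

play_rows(deltas=[0,-10,1,0,0,-0.16,0.27,-2,-20,1,0,0,-0.32,0.27,-6,-29,1,0,0,-0.48,0.27,-11,-37,1,0,0,-0.64,0.27,-18,-45,1,0,0,-0.8,0.27,-26,-51,1,0,0,-0.96,0.27,-34,-56,1,0,0,-1.12,0.27,-43,-60,1,0,0,-1.28,0.27,-53,-62,1,0,0,-1.44,0.27,-63,-62,1,0,0,-1.6,0.27])

```text
clock: 31.55
eef_pos: [402.6, -148.0, 89.0]
tool_rot: [3.138, 0.001, 1.605]
force: [2.7, 1.3, -0.5]
width: 23.0
gripper_force: 1.3
```

play_rows(deltas=[0,-2,0,0,0,-0.03,0.27,0,-4,0,0,0,-0.05,0.27,0,-5,0,0,0,-0.05,0.27,0,-5,0,0,0,-0.05,0.27])

```text
clock: 32.05
eef_pos: [400.4, -148.4, 89.0]
tool_rot: [3.134, 0.002, 1.648]
force: [8.4, 3.8, -0.4]
width: 23.4
gripper_force: 4.0
```

```bash
python3 - <<'E'
from h import *
s=read_state();print(s['eef_pos'],s['tool_rot'],s['width'],s['force'])
E
```

```text
[ 400.44998681 -148.35961602   89.03802617] [3.13447099e+00 2.46984559e-03 1.64799810e+00] 23.389268715604086 [ 8.41776732  3.79015697 -0.40880605]
```

play_rows(deltas=[0,4,0,0,0,0.04,0.45,0,4,0,0,0,0.05,0.45,0,4,-30,0,0,0.06,0.45,0,4,-80,0,0,0.06,0.45,0,4,-130,0,0,0.06,0.45,-30,0,-160,0,0,0.06,0.45,-80,0,-180,0,0,0.06,0.45,-130,0,-200,0,0,0.06,0.45,-130,0,-200,0,0,0.06,0.45,-130,0,-200,0,0,0.06,0.45])

```text
clock: 33.3
eef_pos: [405.0, -276.8, 287.5]
tool_rot: [-3.14, -0.002, 1.588]
force: [0.1, -0.1, -0.2]
width: 38.5
gripper_force: 0.0
```

```bash
python3 - <<'E'
from h import *
s=read_state();print(s['eef_pos'],s['force'],s['clock'])
a=get_image('top');b=get_image('scene')
A=cv2.resize(a[180:300,220:480,::-1],(780,360),interpolation=cv2.INTER_CUBIC)
B=cv2.resize(b[190:250,300:430,::-1],(520,240),interpolation=cv2.INTER_CUBIC)
o=np.zeros((600,780,3),np.uint8);o[:360]=A;o[360:,:520]=B;cv2.imwrite('pics/c6.png',o)
E
```

```text
[ 405.02815885 -276.81687777  287.51838839] [ 0.13115658 -0.14233618 -0.15518047] 33.3
```

View pics/c6.png

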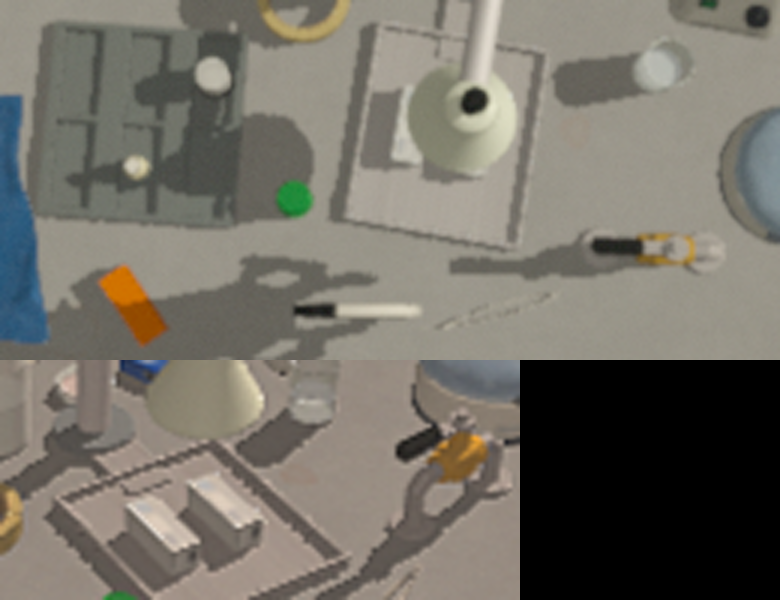

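c6 shows everything in place: the cock open with its handle at (592–640,245) as at the start, the hood centred at (474,101), both packs in the tray, the canister and oil in the crate, and the arm clear.

```bash
python3 -c "from cell import finish_job; print(finish_job())"
```

```text
the job is handed in; nothing more can be done
None
```

The job is handed in, no verdict was shown: both slide packs present lie in the steel tray, the hood hangs centred over it, the cock is fully open, and the canister, small bottle, beaker and wash bottle were left alone.

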